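Centre-punch a handle blank

TASK

Stand the round wooden handle blank that has the red dot on its end upright in the green holding cup, dot up, right down on the cup's floor, and let go of it. Then take the blue-handled spring punch out of its wooden block and hold it upright with its brass point on the red dot, pressing gently so that the sprung point is about half pushed in and never driven in to its stop. Finish while still holding the punch like that, not touching the blank with the gripper, and leave the two undotted blanks and the other things on the bench where they are.

Things in the scene. Friction and masses are not known exactly. Their poses are not given: they have to be found in the camera images.
- blank: Loose handle blank: plain round beech rod 34 mm in diameter, 110 mm long, about 70 g, edges broken by 2 mm, standing upright on the bench with a red dot 14 mm across in the middle of its top end. Origin at the centre of its lower end, z along it to the dotted end.
- blank_spot (a point): Centre of the red dot, in the top end face of the blank (110 mm from its lower end, on its axis).
- plain_a: Bystander: the same blank without a dot, standing on the bench. Origin at the centre of its lower end. To be left alone.
- plain_b: Bystander: another blank without a dot, as plain_a. To be left alone.
- cup: Green holding cup fixed to the bench: base plate 120 x 80 x 10 mm (long side along x) with an upright round cup in its middle, inside diameter 40 mm, flaring to 54 mm over the top 13 mm, walls 4 mm. Origin at the bench under the cup axis, z up: inner floor at z = 15 mm, rim at z = 55 mm (62 mm across outside). A blank standing in it has its top 125 mm above the bench.
- rack: Dark wooden block 75 x 75 x 75 mm, fixed to the bench, with a vertical hole about 24 mm in diameter right through its middle, in which the punch stands. Origin at the centre of its underside, z up, sides along x and y.
- punch: Loose spring punch, 110 g, standing point down in the block. Origin on its axis at the underside of its dark collar, z away from the point. Collar 32 mm in diameter, z = 0 to 5 mm, rests on the block (75 mm above the bench); blue grip 22 mm in diameter, z = 5 to 65; steel cap to 70; steel barrel 17 mm in diameter down to z = -45; brass point to z = -69 mm. Lift it straight up over 70 mm to clear the block.
- punch_point (a point): The very tip of the punch's brass point (8 mm thick with a 6 mm round end, on the punch's axis). It moves with the sprung point: 69 mm below the punch's origin when out, 57 mm when fully pushed in.
- plunger (a joint): How far the sprung brass point is pushed into the barrel, m: 0 fully out, 0.012 at its stop (half in is 0.006). Its spring needs about 1.8 N to begin to move and then 0.35 N more per mm (about 3.9 N when half in, 6 N at the stop).
- hammer: Bystander: hammer lying near the bench's front on the robot's right. Leave alone.
- glue: Bystander: white bottle with red cap, 54 mm in diameter, 150 mm high, at the left. Leave alone.
- tray: Bystander: open blue tin tray 150 x 100 x 40 mm, at the far side. Leave alone.
- pot: Bystander: blue pot 74 mm in diameter, 100 mm high, with pencils up to 200 mm high, at the far left. Leave alone.
- rule: Bystander: folded yellow rule 200 x 16 x 16 mm lying at the far right, its length across the bench. Leave alone.

How it is judged (in metres and radians):
On the way, in this order (a step that is already met when the one before it is completed fails the run):
1. the dotted blank stands upright on the floor of the green cup, dot up, let go (horizontal distance between blank and cup below 0.007 m and z of blank in the frame of cup below 0.021 m and angle between blank's own z axis and vertical below 0.14 rad and contact force between the fingers and blank below 0.3 N and linear speed of blank below 0.03 m/s and z of blank_spot in the frame of cup above 0.118 m), for 0.3 s.
2. the punch is in the gripper, clear above its block (height (world z) of punch_point above 0.08 m and contact force between the fingers and punch above 1 N), for 0.2 s.
At the end, for the whole second after the job is handed in: The dotted blank stands on the cup's floor (6 mm), within 7 mm of its axis and 8 degrees of upright, let go; the gripper still holds the punch, at rest, upright within 8 degrees, point within 7.5 mm of the dot's centre, pressing with 1.5 to 9 N, sprung point in by 2.5 to 9.8 mm (horizontal distance between blank and cup below 0.007 m and z of blank in the frame of cup below 0.021 m and angle between each of blank, punch's own z axis and vertical below 0.14 rad and contact force between the fingers and blank below 0.3 N and z of blank_spot in the frame of cup above 0.118 m and distance between punch_point and blank_spot below 0.0075 m and height (world z) of punch above 0.15 m and value of joint plunger between 0.0025 and 0.0098 m and contact force between punch and blank between 1.5 and 9 N and contact force between the fingers and punch above 1 N and contact force between punch and cup below 0.1 N and linear speed of punch below 0.02 m/s); the arm keeps its last pose, push and grip.
It fails at once if the sprung point is driven in to its stop (value of joint plunger above 0.0116 m).
It fails at once if an undotted blank is moved by over 25 mm or knocked over (distance of any of plain_a, plain_b from where it was at the start of the episode above 0.025 m or angle between any of plain_a, plain_b's own z axis and vertical above 0.5 rad).
It fails at once if another thing on the bench is moved by over 40 mm (distance of any of hammer, glue, tray, pot, rule from where it was at the start of the episode above 0.04 m).
It also fails if it takes over 72 s, if anything falls off the work surface, if the arm or the gripper's body presses on something with over 40 N, if the wrist force passes 120 N, or if a joint passes its speed limit or range.

ROBOT

A 6-joint arm with a two-finger parallel gripper is mounted at the origin on the work surface. World frame = base frame: x ahead of the robot, y to its left, z up, the work surface at z = 0. Lengths are in m, angles in degrees, forces in N, time in s.
With the tool pointing down it reaches from about 0.375 to 0.9 m from the base axis. Payload 3.1 kg.
Tool frame: the origin (TCP) lies at the very end of the fingers, on their centre line; the grasp point (between the pads) lies bot.grip_point_offset behind it (bot.grip_point_offset is the distance from the TCP to the grasp point, in m); z points along the fingers, y is the line along which they close (so a half turn about z gives the same grasp; the last joint's range is limited). The gripper opens to 87 mm and grips with 3 to 60 N. Pads are 19 mm wide; open, the fingers measure 117 mm over their backs; the gripper's body (75 mm by 190 mm) begins 51 mm behind the grasp point.
Start: joints at [-79.383, 30.224, 82.088, -0, 67.689, -10.227], TCP at [0.222, -0.584, 0.223] pointing down, gripper open.
Joint ranges: [-176.69, 176.69], [-43.24, 126.21], [12.49, 139.97], [-82, 262], [0, 151.66], [-163.58, 163.58]. Speed limits (degrees/s): [159.86, 159.86, 180, 180, 180, 180].

INTERFACE

Orientations are given as a 3x3 rotation matrix whose columns are the frame's x, y, z axes.
In Python, from rig import bot, viewer, ticket gives the robot as it stands.
- The arm moves only by the tool servo_tool, never from a script. Its argument "targets" is a list of rows, each an object with "offset": the shift along the tool's x, y, z in m, a list of three; "dr": the turn, a rotation vector about the tool's x, y, z in degrees, a list of three. In form: [{"offset": [x, y, z], "dr": [ax, ay, az]}, ...]. A call has 1 to 20 rows; each row is the pose to reach, as a shift and turn from the pose commanded when the call began, along the tool's axes at that moment; what a row does not reach only later rows make up. A row lasts 1/12 s, in which the tool goes at most 41.7 mm and 7.16 degrees, less where a joint would pass 70% of its speed; a pose out of reach is approached as far as the arm can. A call with a gripper value outside its range is refused whole. "gripper" is the gripper command: -1 is fully open, 1 is shut, values between are in proportion, set as the call begins (left out, the last holds). The fingers move at their own pace and stop on an object; the grip force is fixed at half the most. Time passes only in rows, so rows that repeat a pose let the fingers close. It gives the time, the measured TCP pose, the force, the opening and the grip force at its end, in the units of the state.
- bot.read_state(): the state, without advancing time (a new reading comes with each control period).
- viewer.capture(name): name is "side" or "top" or "wrist"; returns a dict with "color" (384x512x3 uint8, red, green, blue), "camera_matrix" (3x3 intrinsics, pixels), "k1" (the pictures are not rectified: a ray, as slopes to the right and down, at radius r is drawn at 1 + k1 r^2 times it, then the intrinsics apply), "R" (3x3) and "t" (3): a world point X has camera coordinates R X + t. Camera axes: x right, y down, z forward; pixel columns grow to the right and rows downward; lengths in m; the calibration is good to about 2 mm. A picture is of the moment at which its call begins. There is no depth.
- ticket.hand_in(): hands the job in; it is judged then, once.
The state is a dict: "time_s": time; "joint_positions": joint angles; "qvel": joint speeds; "tau": joint torques, N m; "position": TCP position; "tcp_rot": TCP orientation; "force": force on the tool from outside, world axes, zero at the start; "moment": the same for the moment, N m; "opening": opening from 0.0 (shut) to 1.0 (fully open); "grasp_force": force on a finger pad.
Only numpy, scipy, OpenCV 4.12 (cv2) and the standard library are available. Lean on these libraries where they do the work, as an engineer would, in place of code of your own. Each camera call takes 0.05 s, during which the arm holds its last target. There are 200 camera calls.

## Working session

There is one attempt and no reset: what is moved stays moved. The work goes in short steps, Python scripts to look and compute and a tool call to move; the robot and the scene stay as the last step left them, time stands still between calls to the robot, and variables do not carry over. Pictures are saved under pics/ and viewed, at most 13 in all, crops included, and the job is handed in when it is done.

Besides the shell and the picture viewer there is one more tool, called after ">>>" as name([rows], argument=value, ...), one row to a line, values as JSON. servo_tool: Moves the arm, as the interface text tells. Its arguments: {"type":"object","properties":{"targets":{"type":"array"},"gripper":{"type":"number"}},"required":["targets"]}

```bash
mkdir -p pics
cat > h.py <<'E'
import numpy as np, cv2
from rig import bot, viewer, ticket
def cap(n, save=None):
    c=viewer.capture(n)
    if save: cv2.imwrite('pics/'+save, c['color'][:,:,::-1])
    return c
def ray(c,u,v):
    K=np.array(c['camera_matrix']);k=c['k1']
    d=np.array([(u-K[0,2])/K[0,0],(v-K[1,2])/K[1,1]]);s=d.copy()
    for _ in range(30): s=d/(1+k*(s@s))
    R=np.array(c['R']);o=-R.T@np.array(c['t'])
    return o,R.T@np.array([s[0],s[1],1.])
def plane(c,u,v,z):
    o,d=ray(c,u,v); return o+d*(z-o[2])/d[2]
def proj(c,X):
    p=np.array(c['R'])@np.array(X)+np.array(c['t']);s=p[:2]/p[2];s=s*(1+c['k1']*(s@s));K=np.array(c['camera_matrix'])
    return np.array([K[0,0]*s[0]+K[0,2],K[1,1]*s[1]+K[1,2]])
def blobs(c,lo,hi,amin=15):
    h=cv2.cvtColor(c['color'],cv2.COLOR_RGB2HSV);m=cv2.inRange(h,np.array(lo),np.array(hi))
    n,l,s,ce=cv2.connectedComponentsWithStats(m)
    return [(s[i,4],ce[i].round(1),s[i,:4]) for i in range(1,n) if s[i,4]>=amin]
def totool(dw):
    return bot.read_state()['tcp_rot'] and None
E
python3 - <<'E'
from h import *
s=bot.read_state();print({k:np.round(v,3).tolist() for k,v in s.items()},bot.grip_point_offset)
a=cap('top','top0.png');b=cap('side','side0.png');
for c in (a,b):
    print(-np.array(c['R']).T@c['t'])
    for nm,lo,hi in (('red',(0,120,80),(8,255,255)),('green',(40,80,40),(85,255,255)),('blue',(95,110,50),(125,255,255))):
        print(nm,blobs(c,lo,hi))
cv2.imwrite('pics/both.png',cv2.resize(np.hstack([a['color'],b['color']])[:,:,::-1],(800,300)))
E
```

```text
{'time_s': 0.0, 'joint_positions': [-79.384, 30.278, 82.156, -0.001, 67.69, -10.226], 'qvel': [0.039, 0.019, 0.117, 0.075, 0.077, 0.015], 'tau': [0.0, -44.004, -17.659, 0.063, 0.058, -0.0], 'position': [0.222, -0.583, 0.222], 'tcp_rot': [[0.935, 0.356, -0.0], [0.356, -0.935, 0.002], [0.0, -0.002, -1.0]], 'force': [0.223, 0.014, -0.612], 'moment': [-0.009, -0.002, -0.033], 'grasp_force': 0.0, 'opening': 0.997} 0.0187
[ 0.29279103 -0.01380557  1.8674674 ]
red [(np.int32(41), array([111.9, 204.4]), array([109, 201,   7,   7], dtype=int32))]
green [(np.int32(2544), array([ 22.3, 296.7]), array([  0, 262,  53,  66], dtype=int32))]
blue [(np.int32(444), array([246.8, 162.1]), array([233, 145,  23,  35], dtype=int32)), (np.int32(970), array([464.5, 192. ]), array([444, 168,  44,  44], dtype=int32))]
[0.4897503  0.86319173 1.14945016]
red [(np.int32(61), array([175.9, 259.7]), array([171, 250,  13,  26], dtype=int32)), (np.int32(129), array([250.5, 373.4]), array([245, 367,  12,  14], dtype=int32))]
green [(np.int32(819), array([270.5, 220.8]), array([249, 204,  45,  36], dtype=int32))]
blue [(np.int32(1203), array([267.3,  60.6]), array([246,  36,  42,  49], dtype=int32)), (np.int32(1557), array([204.8, 226.9]), array([178, 209,  53,  37], dtype=int32)), (np.int32(20), array([186.4, 259. ]), array([185, 254,   3,  13], dtype=int32)), (np.int32(621), array([188.5, 278.5]), array([172, 255,  30,  40], dtype=int32)), (np.int32(117), array([266.9, 289.1]), array([263, 280,   9,  17], dtype=int32))]
```

View pics/top0.png

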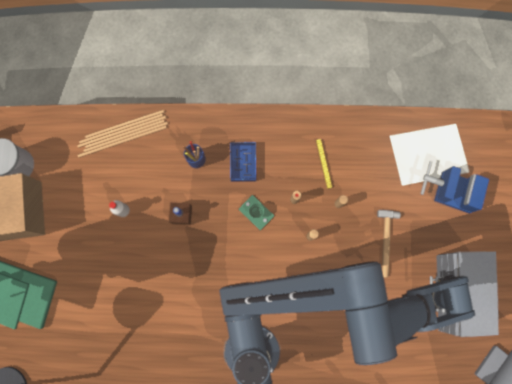

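View pics/side0.png

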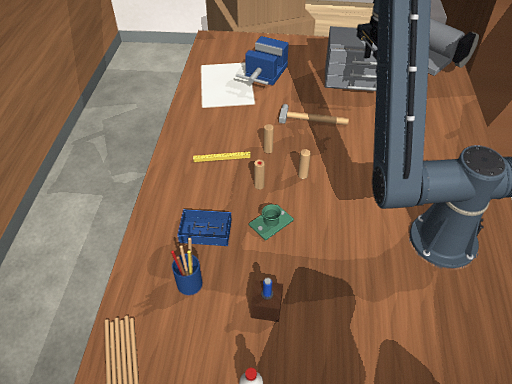

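Top view: dotted blank at (296,195), plain blanks at (342,200) and (314,233), cup at (257,211), block at (180,212) with the blue grip at (177,211). Side view: dot at (259,162), cup mouth at (271,212), and punch cap at (267,281).

Run:
```python
from h import *
a=cap('top');b=cap('side')
def near(c,lo,hi,x0,y0,x1,y1):
    h=cv2.cvtColor(c['color'][y0:y1,x0:x1],cv2.COLOR_RGB2HSV);m=cv2.inRange(h,np.array(lo),np.array(hi))
    p=np.argwhere(m); return len(p),(p.mean(0)[::-1]+[x0,y0]) if len(p) else None
def two(ua,ub):
    o1,d1=ray(a,*ua);o2,d2=ray(b,*ub);A=np.stack([d1,-d2],1);t=np.linalg.lstsq(A,o2-o1,rcond=None)[0]
    p,q=o1+d1*t[0],o2+d2*t[1];return (p+q)/2,np.linalg.norm(p-q)
for c,box,n in((a,(285,183,308,206),'top'),(b,(250,154,268,170),'side')):
    k=near(c,(0,165,90),(6,255,255),*box);print('dot',n,k, plane(c,*k[1],.11) if k[0] else '')
print('dot2', two((296.5,194.5),(259.5,161.5)))
g=near(a,(40,60,40),(90,255,255),235,190,280,235);print('cup plate',g,plane(a,*g[1],.012))
print('cup mouth side',plane(b,271,212,.055), 'top',plane(a,259,213,.055))
k=near(a,(105,120,90),(125,255,255),168,200,192,222);print('punch',k,plane(a,*k[1],.142))
k2=near(b,(105,120,90),(125,255,255),255,270,280,300);print(k2);print(two(k[1],k2[1]))
for u in((342,200),(314,233)):print('plain',plane(a,*u,.11))
big=lambda c,x0,y0,w,h:cv2.resize(c['color'][y0:y0+h,x0:x0+w,::-1],(400,300),interpolation=cv2.INTER_CUBIC)
im=np.vstack([np.hstack([big(a,160,180,80,60),big(a,240,180,80,60)]),np.hstack([big(b,230,265,80,60),big(b,230,170,80,60)])])
cv2.imwrite('pics/crop1.png',im)
```

```text
dot top (2, array([296.5, 195. ])) [ 0.58610552 -0.16204683  0.11      ]
dot side (8, array([259.25 , 162.375])) [ 0.58753825 -0.16128245  0.11      ]
dot2 (array([ 0.58708379, -0.16172324,  0.1136359 ]), np.float64(0.0005763859655937613))
cup plate (402, array([256.00497512, 212.46268657])) [ 0.53231474 -0.01235887  0.012     ]
cup mouth side [ 0.5361747  -0.00867934  0.055     ] top [ 0.52480356 -0.0237779   0.055     ]Traceback (most recent call last):
  File "<stdin>", line 14, in <module>
TypeError: Value after * must be an iterable, not NoneType
```

>>> servo_tool([
  {"offset":[0.04,-0.02,-0.02],"dr":[0,0,2]},
  {"offset":[0.08,-0.04,-0.02],"dr":[0,0,4]},
  {"offset":[0.49,-0.263,-0.02],"dr":[0,0,20.8]},
  {"offset":[0.49,-0.263,-0.02],"dr":[0,0,20.8]},
  {"offset":[0.49,-0.263,-0.02],"dr":[0,0,20.8]},
  {"offset":[0.49,-0.263,-0.02],"dr":[0,0,20.8]},
  {"offset":[0.49,-0.263,-0.02],"dr":[0,0,20.8]},
  {"offset":[0.49,-0.263,-0.02],"dr":[0,0,20.8]},
  {"offset":[0.49,-0.263,-0.02],"dr":[0,0,20.8]},
  {"offset":[0.49,-0.263,-0.02],"dr":[0,0,20.8]},
  {"offset":[0.49,-0.263,-0.02],"dr":[0,0,20.8]},
  {"offset":[0.49,-0.263,-0.02],"dr":[0,0,20.8]},
  {"offset":[0.49,-0.263,-0.02],"dr":[0,0,20.8]},
  {"offset":[0.49,-0.263,-0.02],"dr":[0,0,20.8]},
  {"offset":[0.49,-0.263,-0.02],"dr":[0,0,20.8]},
  {"offset":[0.49,-0.263,-0.02],"dr":[0,0,20.8]},
  {"offset":[0.49,-0.263,-0.02],"dr":[0,0,20.8]},
  {"offset":[0.49,-0.263,-0.02],"dr":[0,0,20.8]},
], gripper=-1)

```text
time_s: 1.7
position: [0.5858, -0.165, 0.2424]
tcp_rot: [[1.0, -0.001, -0.001], [-0.001, -1.0, -0.0], [-0.001, 0.0, -1.0]]
force: [-0.1, -0.4, 0.1]
opening: 0.996
grasp_force: 0.0
```

```bash
cat >> h.py <<'E'
def go(X,yaw=0):
    s=bot.read_state();T=np.array(s['tcp_rot']);R=np.array([[np.cos(yaw),np.sin(yaw),0],[np.sin(yaw),-np.cos(yaw),0],[0,0,-1]])
    from scipy.spatial.transform import Rotation as Q
    print('t',s['time_s'],'off',(T.T@(np.array(X)-s['position'])).round(4),'dr',Q.from_matrix(T.T@R).as_rotvec(degrees=True).round(2),'F',np.round(s['force'],2),'op',s['opening'],s['grasp_force'])
E
python3 - <<'E'
from h import *
s=bot.read_state();print(np.round(s['position'],4),np.round(s['tcp_rot'],3),s['time_s'])
w=cap('wrist','w1.png');print('cam',-np.array(w['R']).T@w['t'],np.array(w['R']).round(2).tolist(),proj(w,(.587,-.162,.11)))
print(blobs(w,(0,150,80),(7,255,255)))
a=cap('top');b=cap('side')
big=lambda c,x0,y0,w,h:cv2.resize(c['color'][y0:y0+h,x0:x0+w,::-1],(400,300),interpolation=cv2.INTER_CUBIC)
im=np.vstack([np.hstack([big(a,150,185,80,60),cv2.resize(w['color'][:,:,::-1],(400,300))]),np.hstack([big(b,230,265,80,60),big(b,230,180,80,60)])])
cv2.imwrite('pics/crop1.png',im)
E
```

```text
[ 0.5858 -0.165   0.2424] [[ 1.    -0.001 -0.001]
 [-0.001 -1.    -0.   ]
 [-0.001  0.    -1.   ]] 1.7
cam [ 0.65672772 -0.16433521  0.40405217] [[-0.0, -1.0, -0.0], [-0.97, 0.0, 0.26], [-0.26, 0.0, -0.97]] [253.24014568 180.87790703]
[(np.int32(182), array([250.7, 181.5]), array([244, 174,  15,  16], dtype=int32))]
```

View pics/crop1.png

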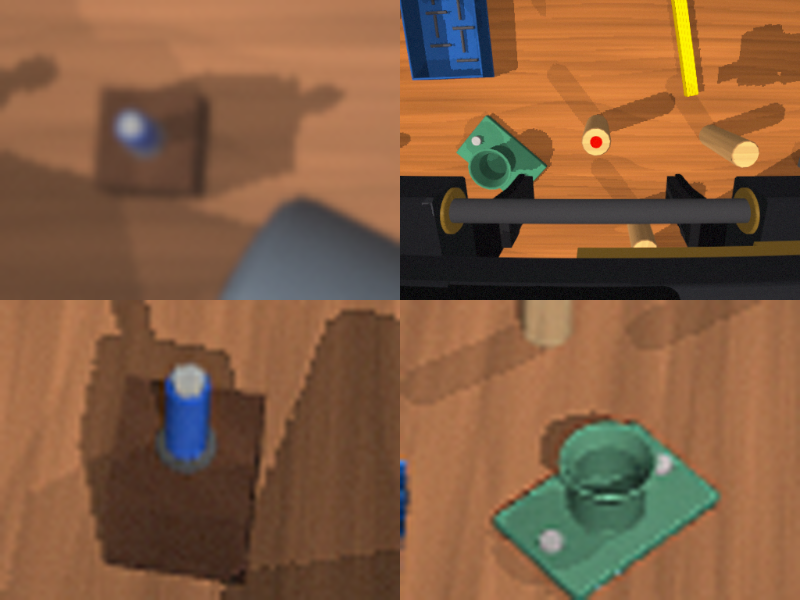

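Crop: wrist view shows the dot at (251,181), cup mouth at about (117,212); side view has the cap at (267.6,281) and the cup mouth at (271.3,211.6); top view has the cap at (175.6,210).

Run:
```python
from h import *
w=cap('wrist');a=cap('top');b=cap('side')
d=plane(w,250.7,181.5,.11);print('dot',d)
h=cv2.cvtColor(w['color'],cv2.COLOR_RGB2HSV);m=cv2.inRange(h,(60,60,40),(90,255,255))
print('cup w',plane(w,117,212,.055),'side',plane(b,271.3,211.6,.055),'top',plane(a,259,214,.055))
print('cap top',plane(a,175.6,210,.145),'side',plane(b,267.6,281,.145))
go((d[0],d[1],.063))
```

```text
dot [ 0.58668237 -0.15989306  0.11      ]
cup w [ 0.53978127 -0.01365888  0.055     ] side [ 0.53539753 -0.01032176  0.055     ] top [ 0.52097921 -0.02380664  0.055     ]
cap top [0.52132769 0.27917608 0.145     ] side [0.52239108 0.28238633 0.145     ]
t 2.0 off [ 0.0003 -0.0048  0.1797] dr [ 0.   -0.   -0.03] F [-1.36 -1.19 -0.27] op 0.998677625382562 0.0
```

>>> servo_tool([
  {"offset":[0,-0.004,0.02],"dr":[0,0,0]},
  {"offset":[0,-0.004,0.05],"dr":[0,0,0]},
  {"offset":[0,-0.004,0.08],"dr":[0,0,0]},
  {"offset":[0,-0.004,0.11],"dr":[0,0,0]},
  {"offset":[0,-0.004,0.135],"dr":[0,0,0]},
  {"offset":[0,-0.004,0.155],"dr":[0,0,0]},
  {"offset":[0,-0.004,0.17],"dr":[0,0,0]},
  {"offset":[0,-0.004,0.18],"dr":[0,0,0]},
  {"offset":[0,-0.004,0.18],"dr":[0,0,0]},
  {"offset":[0,-0.004,0.18],"dr":[0,0,0]},
])

```text
time_s: 2.83
position: [0.5868, -0.1601, 0.0625]
tcp_rot: [[1.0, 0.0, -0.0], [0.0, -1.0, 0.0], [-0.0, -0.0, -1.0]]
force: [1.1, 1.5, 0.6]
opening: 1.0
grasp_force: 0.0
```

>>> servo_tool([
  {"offset":[0,0,0],"dr":[0,0,0]},
  {"offset":[0,0,0],"dr":[0,0,0]},
  {"offset":[0,0,0],"dr":[0,0,0]},
  {"offset":[0,0,0],"dr":[0,0,0]},
  {"offset":[0,0,0],"dr":[0,0,0]},
  {"offset":[0,0,0],"dr":[0,0,0]},
  {"offset":[0,0,0],"dr":[0,0,0]},
  {"offset":[0,0,0],"dr":[0,0,0]},
  {"offset":[0,0,0],"dr":[0,0,0]},
  {"offset":[0,0,0],"dr":[0,0,0]},
], gripper=1)

```text
time_s: 3.67
position: [0.5867, -0.1599, 0.0624]
tcp_rot: [[1.0, 0.001, -0.0], [0.001, -1.0, 0.0], [-0.0, -0.0, -1.0]]
force: [-0.7, -0.5, 0.5]
opening: 0.383
grasp_force: 30.0
```

>>> servo_tool([
  {"offset":[0,0,-0.01],"dr":[0,0,0]},
  {"offset":[0,0,-0.03],"dr":[0,0,0]},
  {"offset":[0,0,-0.06],"dr":[0,0,0]},
  {"offset":[0,0,-0.09],"dr":[0,0,0]},
  {"offset":[0,0,-0.11],"dr":[0,0,0]},
  {"offset":[0,0,-0.12],"dr":[0,0,0]},
  {"offset":[0,0,-0.12],"dr":[0,0,0]},
])

```text
time_s: 4.25
position: [0.5883, -0.1606, 0.1857]
tcp_rot: [[1.0, 0.001, 0.006], [0.001, -1.0, -0.003], [0.006, 0.003, -1.0]]
force: [1.1, -0.1, -0.4]
opening: 0.383
grasp_force: 30.0
```

Run:
```python
from h import *
go((.536,-.011,.2))
s=bot.read_state();print(np.round(s['position'],4))
w=cap('wrist','w2.png');print(blobs(w,(0,150,80),(7,255,255)))
for x,y,W,H in [b[2] for b in blobs(w,(0,150,80),(7,255,255))]:print(plane(w,x+W/2-.5,y+H/2-.5,.229))
```

```text
t 4.25 off [-0.0521 -0.1496 -0.0149] dr [ 0.15 -0.32  0.05] F [ 1.13 -0.14 -0.4 ] op 0.38338230262207634 29.999689656106057
[ 0.5883 -0.1606  0.1857]
[(np.int32(727), array([255.3, 296.9]), array([237, 287,  37,  24], dtype=int32))]
[ 0.58330078 -0.15943636  0.229     ]
```

View pics/w2.png

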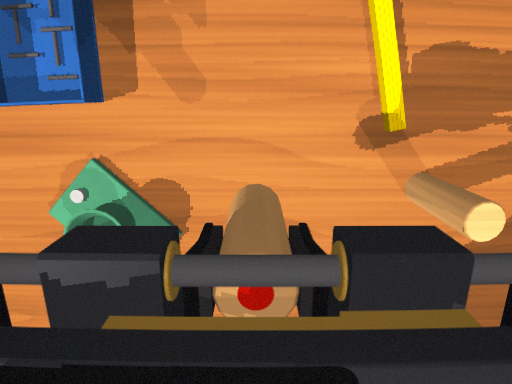

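The wrist view shows the blank held upright, its dot at (255,297), and the cup partly hidden at (100,225). I'll move so the cup is in clear view.

>>> servo_tool([
  {"offset":[-0.02,-0.025,-0.01],"dr":[0,0,0]},
  {"offset":[-0.04,-0.05,-0.01],"dr":[0,0,0]},
  {"offset":[-0.06,-0.075,-0.01],"dr":[0,0,0]},
  {"offset":[-0.08,-0.1,-0.01],"dr":[0,0,0]},
  {"offset":[-0.1,-0.12,-0.01],"dr":[0,0,0]},
  {"offset":[-0.11,-0.13,-0.01],"dr":[0,0,0]},
  {"offset":[-0.11,-0.13,-0.01],"dr":[0,0,0]},
  {"offset":[-0.11,-0.13,-0.01],"dr":[0,0,0]},
  {"offset":[-0.11,-0.13,-0.01],"dr":[0,0,0]},
  {"offset":[-0.11,-0.13,-0.01],"dr":[0,0,0]},
])

```text
time_s: 5.13
position: [0.4784, -0.0313, 0.1925]
tcp_rot: [[1.0, -0.0, 0.002], [-0.0, -1.0, -0.001], [0.002, 0.001, -1.0]]
force: [-0.8, 0.4, -1.2]
opening: 0.382
grasp_force: 30.0
```

Run:
```python
from h import *
s=bot.read_state();print(np.round(s['position'],4),np.round(s['force'],2))
w=cap('wrist','w3.png');print(blobs(w,(0,150,80),(7,255,255)),proj(w,(.536,-.011,.055)))
for x,y,W,H in [b[2] for b in blobs(w,(0,150,80),(7,255,255))]:print(plane(w,x+W/2-.5,y+H/2-.5,s['position'][2]+.0475))
```

```text
[ 0.4784 -0.0313  0.1925] [-0.76  0.41 -1.19]
[(np.int32(725), array([255.3, 297. ]), array([237, 287,  37,  24], dtype=int32))] [232.88654968 115.85168654]
[ 0.4762181  -0.03026524  0.23995977]
```

View pics/w3.png

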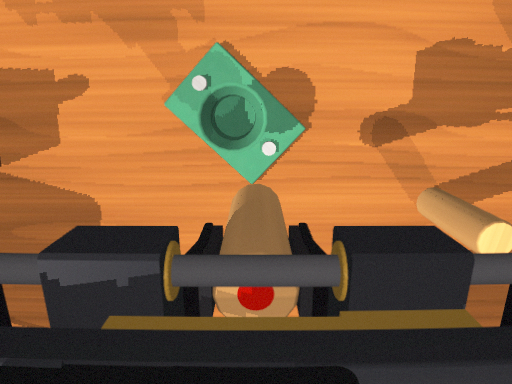

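The cup mouth is centred at about (233.5,117), with plate screws at (200,83) and (269,149). The screws' midpoint gives an independent check.

Run:
```python
from h import *
w=cap('wrist')
bl=[b for b in blobs(w,(0,0,170),(180,60,255)) if 190<b[1][0]<280 and 70<b[1][1]<160];print(bl)
print('screws',np.mean([plane(w,*b[1],.012) for b in bl],0),'rim',plane(w,233.5,117,.055))
h=cv2.cvtColor(w['color'],cv2.COLOR_RGB2HSV)
m=cv2.inRange(h,(60,60,30),(95,255,255));m[:, :150]=0;m[190:]=0;m[:,320:]=0
ct=max(cv2.findContours(m,0,2)[0],key=cv2.contourArea);q=cv2.boxPoints(cv2.minAreaRect(ct));print('rect',q.round(1).tolist())
P=np.array([plane(w,*p,.01) for p in q]);print(P.mean(0),np.linalg.norm(np.diff(P,axis=0),axis=1))
go((.536,-.011,.19))
```

```text
[(np.int32(184), array([198.7,  82.2]), array([192,  75,  15,  16], dtype=int32)), (np.int32(162), array([268.6, 147.8]), array([262, 141,  14,  14], dtype=int32))]
screws [ 0.53404321 -0.00956034  0.012     ] rim [ 0.53473151 -0.01141128  0.055     ]
rect [[160.5, 100.0999984741211], [216.8000030517578, 41.0], [306.3999938964844, 126.5], [250.0, 185.5]]
[ 0.53466325 -0.00913098  0.01      ] [0.07824062 0.11801498 0.08265127]
t 5.2333 off [ 0.0581 -0.0201  0.0025] dr [ 0.02 -0.05 -0.02] F [-0.69  0.18 -0.57] op 0.38318003316181726 29.9997968228854
```

>>> servo_tool([
  {"offset":[0.02,-0.007,0],"dr":[0,0,0]},
  {"offset":[0.04,-0.014,0],"dr":[0,0,0]},
  {"offset":[0.057,-0.0205,0],"dr":[0,0,0]},
  {"offset":[0.057,-0.0205,0],"dr":[0,0,0]},
  {"offset":[0.057,-0.0205,0.02],"dr":[0,0,0]},
  {"offset":[0.057,-0.0205,0.04],"dr":[0,0,0]},
  {"offset":[0.057,-0.0205,0.06],"dr":[0,0,0]},
  {"offset":[0.057,-0.0205,0.07],"dr":[0,0,0]},
  {"offset":[0.057,-0.0205,0.075],"dr":[0,0,0]},
  {"offset":[0.057,-0.0205,0.08],"dr":[0,0,0]},
  {"offset":[0.057,-0.0205,0.085],"dr":[0,0,0]},
  {"offset":[0.057,-0.0205,0.085],"dr":[0,0,0]},
  {"offset":[0.057,-0.0205,0.085],"dr":[0,0,0]},
])

```text
time_s: 6.32
position: [0.534, -0.0096, 0.108]
tcp_rot: [[1.0, 0.001, 0.001], [0.001, -1.0, -0.0], [0.001, 0.0, -1.0]]
force: [0.3, -0.2, -1.0]
opening: 0.381
grasp_force: 30.0
```

>>> servo_tool([
  {"offset":[0,0,0.003],"dr":[0,0,0]},
  {"offset":[0,0,0.006],"dr":[0,0,0]},
  {"offset":[0,0,0.009],"dr":[0,0,0]},
  {"offset":[0,0,0.012],"dr":[0,0,0]},
  {"offset":[0,0,0.012],"dr":[0,0,0]},
])

```text
time_s: 6.73
position: [0.5332, -0.0093, 0.095]
tcp_rot: [[1.0, 0.001, -0.001], [0.001, -1.0, 0.0], [-0.001, -0.0, -1.0]]
force: [0.4, 0.0, -0.2]
opening: 0.381
grasp_force: 30.0
```

>>> servo_tool([
  {"offset":[0,0,0.004],"dr":[0,0,0]},
  {"offset":[0,0,0.008],"dr":[0,0,0]},
  {"offset":[0,0,0.012],"dr":[0,0,0]},
  {"offset":[0,0,0.015],"dr":[0,0,0]},
  {"offset":[0,0,0.0165],"dr":[0,0,0]},
  {"offset":[0,0,0.0165],"dr":[0,0,0]},
])

```text
time_s: 7.23
position: [0.5333, -0.0094, 0.0785]
tcp_rot: [[1.0, 0.001, -0.001], [0.001, -1.0, 0.0], [-0.001, -0.0, -1.0]]
force: [-0.7, -0.2, -0.7]
opening: 0.387
grasp_force: 30.0
```

Run:
```python
from h import *
go((.5345,-.0102,.0775))
```

```text
t 7.2333 off [0.0012 0.0008 0.001 ] dr [-0.01  0.06  0.04] F [-0.75 -0.22 -0.67] op 0.3867626706160363 29.99984037494869
```

>>> servo_tool([
  {"offset":[0,0,0],"dr":[0,0,0]},
  {"offset":[0,0,0],"dr":[0,0,0]},
  {"offset":[0,0,0],"dr":[0,0,0]},
  {"offset":[0,0,0],"dr":[0,0,0]},
  {"offset":[0,0,0],"dr":[0,0,0]},
  {"offset":[0,0,0],"dr":[0,0,0]},
  {"offset":[0,0,0],"dr":[0,0,0]},
  {"offset":[0,0,0],"dr":[0,0,0]},
  {"offset":[0,0,0],"dr":[0,0,0]},
], gripper=-1)

```text
time_s: 7.98
position: [0.5336, -0.0095, 0.0791]
tcp_rot: [[1.0, 0.001, -0.0], [0.001, -1.0, 0.0], [-0.0, -0.0, -1.0]]
force: [0.1, 0.3, 0.6]
opening: 0.955
grasp_force: 0.0
```

>>> servo_tool([
  {"offset":[0,0,-0.02],"dr":[0,0,0]},
  {"offset":[0,0,-0.05],"dr":[0,0,0]},
  {"offset":[0,0,-0.09],"dr":[0,0,0]},
  {"offset":[0,0,-0.13],"dr":[0,0,0]},
  {"offset":[0,0,-0.15],"dr":[0,0,0]},
  {"offset":[0,0,-0.15],"dr":[0,0,0]},
  {"offset":[0,0,-0.15],"dr":[0,0,0]},
  {"offset":[0,0,-0.15],"dr":[0,0,0]},
])

```text
time_s: 8.65
position: [0.5326, -0.0092, 0.2281]
tcp_rot: [[1.0, 0.001, -0.002], [0.001, -1.0, 0.001], [-0.002, -0.001, -1.0]]
force: [0.3, -0.3, 0.2]
opening: 1.0
grasp_force: 0.0
```

Run:
```python
from h import *
go((.522,.281,.23))
w=cap('wrist','w4.png');B=blobs(w,(0,150,80),(7,255,255),100);print(B)
for b in B:print(plane(w,*b[1],.125), 'dot diam', np.linalg.norm(plane(w,b[2][0],b[1][1],.125)-plane(w,b[2][0]+b[2][2],b[1][1],.125)))
```

```text
t 8.65 off [-0.0103 -0.2902 -0.0017] dr [-0.03  0.13  0.05] F [ 0.34 -0.3   0.22] op 0.9995879531846723 0.0
[(np.int32(224), array([255.3, 189.8]), array([247, 182,  17,  17], dtype=int32))]
[ 0.53320487 -0.00802282  0.125     ] dot diam 0.01361995150231676
```

View pics/w4.png

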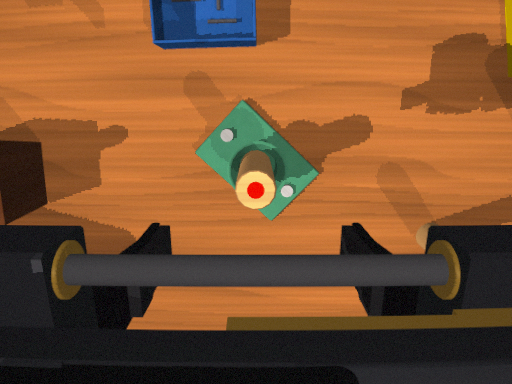

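The blank is seated, with its dot at (255,190). On to the punch.

>>> servo_tool([
  {"offset":[0,-0.02,0],"dr":[0,0,0]},
  {"offset":[-0.003,-0.05,-0.01],"dr":[0,0,0]},
  {"offset":[-0.005,-0.085,-0.01],"dr":[0,0,0]},
  {"offset":[-0.007,-0.12,-0.01],"dr":[0,0,0]},
  {"offset":[-0.01,-0.155,-0.01],"dr":[0,0,0]},
  {"offset":[-0.01,-0.19,-0.01],"dr":[0,0,0]},
  {"offset":[-0.01,-0.22,-0.01],"dr":[0,0,0]},
  {"offset":[-0.01,-0.25,-0.01],"dr":[0,0,0]},
  {"offset":[-0.01,-0.275,-0.01],"dr":[0,0,0]},
  {"offset":[-0.01,-0.29,-0.01],"dr":[0,0,0]},
  {"offset":[-0.01,-0.29,-0.01],"dr":[0,0,0]},
  {"offset":[-0.01,-0.29,-0.01],"dr":[0,0,0]},
  {"offset":[-0.01,-0.29,-0.01],"dr":[0,0,0]},
  {"offset":[-0.01,-0.29,-0.01],"dr":[0,0,0]},
])

```text
time_s: 9.87
position: [0.5234, 0.279, 0.2385]
tcp_rot: [[1.0, -0.001, -0.001], [-0.001, -1.0, -0.001], [-0.001, 0.001, -1.0]]
force: [-0.2, -0.3, 0.7]
opening: 1.002
grasp_force: 0.0
```

Run:
```python
from h import *
w=cap('wrist','w5.png');s=bot.read_state();print(s['position'])
B=[b for b in blobs(w,(105,120,50),(125,255,255),100)];print(B)
print('expect cap',proj(w,(.522,.281,.145)))
C=[b for b in blobs(w,(0,0,90),(180,70,255),60) if b[1][1]<260];print(C)
for b in C: print(b[1],plane(w,*b[1],.145))
```

```text
[0.52350253 0.27906444 0.23879981]
[(np.int32(3490), array([468.8,  21.4]), array([426,   0,  86,  43], dtype=int32)), (np.int32(520), array([254.4, 181.2]), array([241, 166,  27,  41], dtype=int32))]
expect cap [254.16211371 195.54720801]
[(np.int32(161), array([479.2, 127.1]), array([472, 121,  15,  13], dtype=int32)), (np.int32(3710), array([ 34. , 156.8]), array([  0, 128,  77,  63], dtype=int32)), (np.int32(147), array([246.3, 169.4]), array([239, 161,  22,  25], dtype=int32)), (np.int32(337), array([254.4, 194.2]), array([245, 184,  20,  21], dtype=int32))]
[479.2 127.1] [0.57538669 0.11146516 0.145     ]
[ 34.  156.8] [0.55303177 0.4504471  0.145     ]
[246.3 169.4] [0.54266092 0.28694189 0.145     ]
[254.4 194.2] [0.52308495 0.2808138  0.145     ]
```

View pics/w5.png

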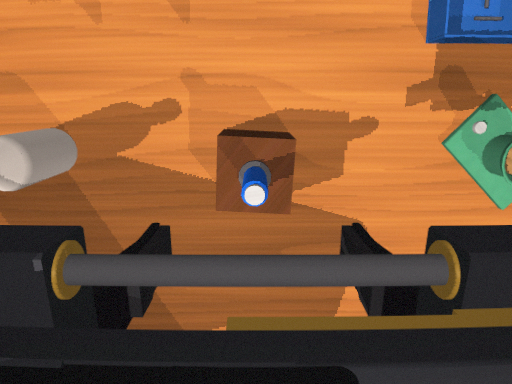

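The steel cap is at (254,194), i.e. (0.523, 0.281), close to under the tool. Descending to grip.

>>> servo_tool([
  {"offset":[0,-0.0015,0.02],"dr":[0,0,0]},
  {"offset":[0,-0.0015,0.05],"dr":[0,0,0]},
  {"offset":[0,-0.0015,0.08],"dr":[0,0,0]},
  {"offset":[0,-0.0015,0.11],"dr":[0,0,0]},
  {"offset":[0,-0.0015,0.13],"dr":[0,0,0]},
  {"offset":[0,-0.0015,0.14],"dr":[0,0,0]},
  {"offset":[0,-0.0015,0.14],"dr":[0,0,0]},
  {"offset":[0,-0.0015,0.14],"dr":[0,0,0]},
])

```text
time_s: 10.58
position: [0.524, 0.2815, 0.0994]
tcp_rot: [[1.0, -0.0, 0.0], [-0.0, -1.0, 0.0], [0.0, -0.0, -1.0]]
force: [0.5, 0.5, 0.9]
opening: 0.996
grasp_force: 0.0
```

>>> servo_tool([
  {"offset":[0,0,0],"dr":[0,0,0]},
  {"offset":[0,0,0],"dr":[0,0,0]},
  {"offset":[0,0,0],"dr":[0,0,0]},
  {"offset":[0,0,0],"dr":[0,0,0]},
  {"offset":[0,0,0],"dr":[0,0,0]},
  {"offset":[0,0,0],"dr":[0,0,0]},
  {"offset":[0,0,0],"dr":[0,0,0]},
  {"offset":[0,0,0],"dr":[0,0,0]},
  {"offset":[0,0,0],"dr":[0,0,0]},
  {"offset":[0,0,0],"dr":[0,0,0]},
  {"offset":[0,0,0],"dr":[0,0,0]},
  {"offset":[0,0,0],"dr":[0,0,0]},
], gripper=1)

```text
time_s: 11.58
position: [0.5233, 0.2819, 0.0989]
tcp_rot: [[1.0, 0.001, -0.0], [0.001, -1.0, -0.0], [-0.0, 0.0, -1.0]]
force: [0.2, -1.3, -0.5]
opening: 0.245
grasp_force: 30.0
```

Run:
```python
from h import *
go((.523,.281,.098));print(bot.read_state()['position'])
```

```text
t 11.5833 off [-0.0003  0.0009  0.0009] dr [0.01 0.02 0.04] F [ 0.23 -1.25 -0.47] op 0.24535135247593967 29.97540006414056
[0.52334458 0.28191915 0.09891187]
```

>>> servo_tool([
  {"offset":[0,0,-0.01],"dr":[0,0,0]},
  {"offset":[0,0,-0.025],"dr":[0,0,0]},
  {"offset":[0,0,-0.045],"dr":[0,0,0]},
  {"offset":[0,0,-0.065],"dr":[0,0,0]},
  {"offset":[0,0,-0.085],"dr":[0,0,0]},
  {"offset":[0,0,-0.105],"dr":[0,0,0]},
  {"offset":[0,0,-0.125],"dr":[0,0,0]},
  {"offset":[0,0,-0.145],"dr":[0,0,0]},
  {"offset":[0,0,-0.155],"dr":[0,0,0]},
  {"offset":[0,0,-0.16],"dr":[0,0,0]},
  {"offset":[0,0,-0.16],"dr":[0,0,0]},
  {"offset":[0,0,-0.16],"dr":[0,0,0]},
  {"offset":[0,0,-0.16],"dr":[0,0,0]},
])

```text
time_s: 12.67
position: [0.5225, 0.2817, 0.2576]
tcp_rot: [[1.0, 0.001, -0.003], [0.001, -1.0, -0.001], [-0.003, 0.001, -1.0]]
force: [-0.1, -0.1, -1.9]
opening: 0.245
grasp_force: 30.0
```

Run:
```python
from h import *
go((.5335,-.0085,.259))
w=cap('wrist');C=[b for b in blobs(w,(0,0,90),(180,70,255),60) if 150<b[1][0]<350];print(C)
print(proj(w,np.array(bot.read_state()['position'])+[0,0,.046]))
cv2.imwrite('pics/w6.png',w['color'][:,:,::-1])
```

```text
t 12.6667 off [ 0.0108  0.2902 -0.0012] dr [0.05 0.17 0.04] F [-0.14 -0.05 -1.88] op 0.24462545070527875 29.975101542659104
[(np.int32(163), array([255.9, 199. ]), array([245, 194,  23,  11], dtype=int32)), (np.int32(239), array([239.5, 216.6]), array([229, 206,  22,  33], dtype=int32)), (np.int32(69), array([276.2, 219.4]), array([273, 212,  10,  16], dtype=int32)), (np.int32(2006), array([255.1, 273.2]), array([196, 261, 120,  23], dtype=int32)), (np.int32(896), array([255.2, 296.7]), array([235, 286,  42,  25], dtype=int32))]
[257.72751591 291.53743396]
```

View pics/w6.png

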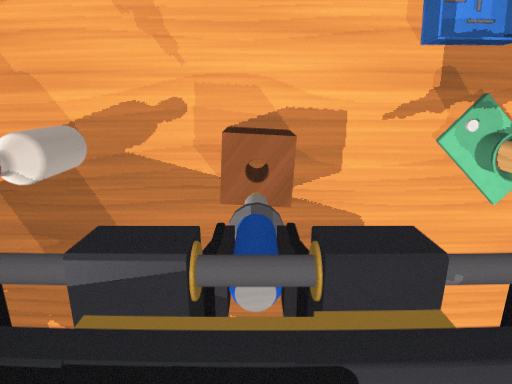

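The wrist view shows the punch clear of its block (hole at (258,169)) and upright in the fingers. Carrying it over the dot.

>>> servo_tool([
  {"offset":[0,0.015,0],"dr":[0,0,0]},
  {"offset":[0.003,0.04,0],"dr":[0,0,0]},
  {"offset":[0.005,0.07,0],"dr":[0,0,0]},
  {"offset":[0.007,0.1,0],"dr":[0,0,0]},
  {"offset":[0.01,0.13,0],"dr":[0,0,0]},
  {"offset":[0.01,0.16,0],"dr":[0,0,0]},
  {"offset":[0.01,0.19,0],"dr":[0,0,0]},
  {"offset":[0.01,0.22,0],"dr":[0,0,0]},
  {"offset":[0.01,0.245,0],"dr":[0,0,0]},
  {"offset":[0.01,0.265,0],"dr":[0,0,0]},
  {"offset":[0.01,0.28,0],"dr":[0,0,0]},
  {"offset":[0.0105,0.29,0],"dr":[0,0,0]},
  {"offset":[0.0105,0.29,0],"dr":[0,0,0]},
  {"offset":[0.0105,0.29,0],"dr":[0,0,0]},
  {"offset":[0.0105,0.29,0],"dr":[0,0,0]},
])

```text
time_s: 13.97
position: [0.5338, -0.0073, 0.2588]
tcp_rot: [[1.0, 0.001, -0.001], [0.001, -1.0, 0.001], [-0.001, -0.001, -1.0]]
force: [-0.7, 0.3, -0.4]
opening: 0.245
grasp_force: 30.0
```

Run:
```python
from h import *
go((.5335,-.0087,.228))
b=cap('side');w=cap('wrist')
for X in((.5335,-.0087,.125),(.5335,-.0087,.163)):print(proj(b,X))
cb=b['color'][165:235,225:318,::-1];cw=w['color'][150:270,176:336,::-1]
cv2.imwrite('pics/c7.png',np.hstack([cv2.resize(cb,(400,300),interpolation=2),cv2.resize(cw,(400,300),interpolation=2)]))
```

```text
t 13.9667 off [-0.0003  0.0014  0.0308] dr [-0.04  0.05  0.07] F [-0.67  0.34 -0.38] op 0.2449346671663444 29.973975964821875
[272.48851477 197.12185196]
[272.83809036 188.50337434]
```

View pics/c7.png

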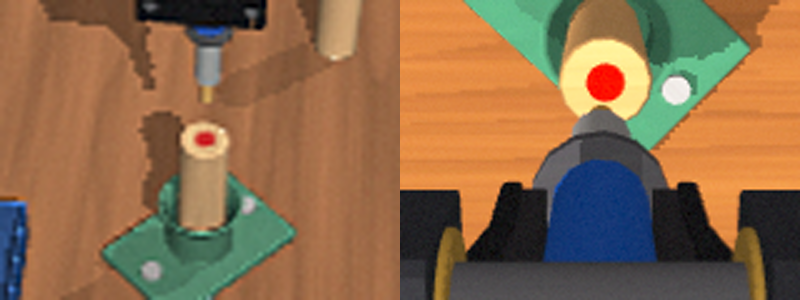

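Side crop: tip at about (272.9,188.6) is directly above the dot at (272.7,197.4), as predicted. The wrist view agrees sideways. Now lowering gently.

>>> servo_tool([
  {"offset":[0,0.001,0.005],"dr":[0,0,0]},
  {"offset":[0,0.001,0.012],"dr":[0,0,0]},
  {"offset":[0,0.001,0.02],"dr":[0,0,0]},
  {"offset":[0,0.001,0.026],"dr":[0,0,0]},
  {"offset":[0,0.001,0.031],"dr":[0,0,0]},
  {"offset":[0,0.001,0.034],"dr":[0,0,0]},
  {"offset":[0,0.001,0.035],"dr":[0,0,0]},
  {"offset":[0,0.001,0.035],"dr":[0,0,0]},
  {"offset":[0,0.001,0.035],"dr":[0,0,0]},
  {"offset":[0,0.001,0.035],"dr":[0,0,0]},
])

```text
time_s: 14.9
position: [0.5345, -0.0091, 0.2244]
tcp_rot: [[1.0, 0.001, 0.001], [0.001, -1.0, -0.0], [0.001, 0.0, -1.0]]
force: [0.3, -0.5, -1.3]
opening: 0.245
grasp_force: 30.0
```

Run:
```python
from h import *
go((.5335,-.0087,.212));F=[]
for _ in range(6): cap('top');s=bot.read_state();F.append(s['force'][2])
print(np.round(F,2),s['position'])
w=cap('wrist');b=cap('side')
for X in((.5335,-.0087,.125),):print(proj(b,X))
cb=b['color'][165:235,225:318,::-1];cw=w['color'][150:270,176:336,::-1]
cv2.imwrite('pics/c8.png',np.hstack([cv2.resize(cb,(400,300),interpolation=2),cv2.resize(cw,(400,300),interpolation=2)]))
```

```text
t 14.9 off [-0.001  -0.0004  0.0124] dr [ 0.01 -0.05  0.04] F [ 0.34 -0.53 -1.31] op 0.24511567211915525 29.97401832137257
[-0.59 -1.2  -1.58 -1.28 -2.24 -0.43] [ 0.5342004  -0.00898967  0.22422642]
[272.48851477 197.12185196]
```

View pics/c8.png

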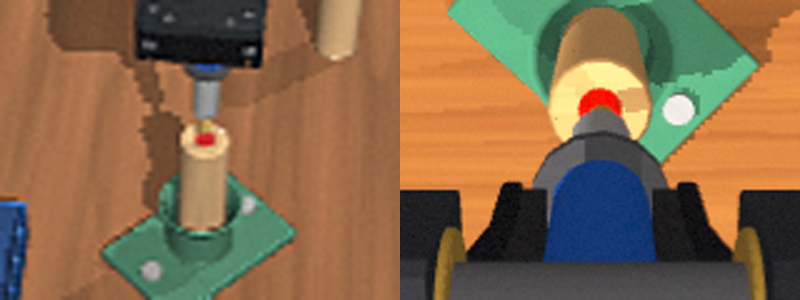

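Tip (205,130 in the left crop) is just above the dot, and aligned. Free-hanging force Fz ≈ -1.2 N.

>>> servo_tool([
  {"offset":[0,0,0.002],"dr":[0,0,0]},
  {"offset":[0,0,0.004],"dr":[0,0,0]},
  {"offset":[0,0,0.006],"dr":[0,0,0]},
  {"offset":[0,0,0.0075],"dr":[0,0,0]},
  {"offset":[0,0,0.009],"dr":[0,0,0]},
  {"offset":[0,0,0.009],"dr":[0,0,0]},
  {"offset":[0,0,0.009],"dr":[0,0,0]},
])

```text
time_s: 15.88
position: [0.5343, -0.009, 0.2152]
tcp_rot: [[1.0, 0.001, 0.0], [0.001, -1.0, -0.0], [0.0, 0.0, -1.0]]
force: [0.4, 0.4, 0.9]
opening: 0.249
grasp_force: 30.0
```

Run:
```python
from h import *
F=[];P=[]
for _ in range(16): cap('top');s=bot.read_state();F.append(s['force']);P.append(s['position'])
print(np.mean(F,0).round(2),np.std(F,0).round(2),np.mean(P,0).round(4))
```

```text
[-0.27  0.13  1.22] [0.51 0.68 0.51] [ 0.5342 -0.009   0.2152]
```

>>> servo_tool([
  {"offset":[0,0,0.001],"dr":[0,0,0]},
  {"offset":[0,0,0.002],"dr":[0,0,0]},
  {"offset":[0,0,0.003],"dr":[0,0,0]},
  {"offset":[0,0,0.0035],"dr":[0,0,0]},
  {"offset":[0,0,0.0035],"dr":[0,0,0]},
  {"offset":[0,0,0.0035],"dr":[0,0,0]},
  {"offset":[0,0,0.0035],"dr":[0,0,0]},
])

```text
time_s: 17.27
position: [0.5342, -0.009, 0.2116]
tcp_rot: [[1.0, 0.001, 0.0], [0.001, -1.0, -0.0], [0.0, 0.0, -1.0]]
force: [0.0, 0.8, 2.4]
opening: 0.245
grasp_force: 30.0
```

Run:
```python
from h import *
F=[];P=[]
for _ in range(16): b=cap('side');s=bot.read_state();F.append(s['force']);P.append(s['position'])
print(np.mean(F,0).round(2),np.std(F,0).round(2),np.mean(P,0).round(4),np.round(s['tcp_rot'],3).tolist(),s['time_s'])
w=cap('wrist')
cb=b['color'][165:235,225:318,::-1];cw=w['color'][150:270,176:336,::-1]
cv2.imwrite('pics/c9.png',np.hstack([cv2.resize(cb,(400,300),interpolation=2),cv2.resize(cw,(400,300),interpolation=2)]))
```

```text
[-0.36  0.03  2.42] [0.58 0.52 0.56] [ 0.5342 -0.009   0.2116] [[1.0, 0.001, 0.0], [0.001, -1.0, -0.0], [0.0, 0.0, -1.0]] 18.0667
```

View pics/c9.png

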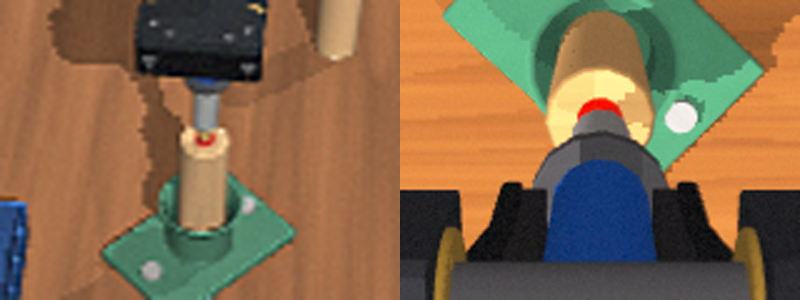

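The point rests on the dot (about (204,139) in the left crop) and the blank is upright. The added force is 3.65 N, which puts the point about 5–6 mm in. Handing in.

```bash
python3 -c "
from rig import ticket
print(ticket.hand_in())"
```

```text
the job is handed in; nothing more can be done
None
```

I handed the job in at about 18 s, but no verdict was returned: the dotted blank stands in the cup, let go, and the gripper holds the punch upright on the red dot, pressing about 3.7 N with the point an estimated 5–6 mm in.

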